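# Find and mark the high side of an eccentric roller on bench centres

## Task

Turn the wooden roller on its centres by the crank handle, gently, and watch the sprung plunger swing until the roller's high side faces it, with the plunger pushed in as far as the roller ever pushes it. Leave the roller there, let go of the handle, and then press the marker above the roller gently right down and release it, so that the roller is marked in that position and no other. Do not touch the plunger, and leave the cup, bottle and screwdriver where they are.

Things in the scene. Friction and masses are not known exactly. Their poses are not given: they have to be found in the camera images.
- jig: fixed bench-centres fixture; plywood base 200 x 200 x 20 mm. Origin: on the bench straight below the middle of the roller's level shaft, whose axis is 120 mm up. x: along the plunger, from roller to gauge block; y: along the shaft, crank at the -y end; z up. Base spans x -70 to 130, y -90 to 110 mm. Grey posts 50 (x) by 30 (y) mm at y = -65 and 65, tops 145 mm up
- roller_mid (a point): point on the shaft's axis in the middle of the pale wooden roller (60 mm across, 80 mm long along the jig's y), which sits 8 mm off the shaft's axis. The roller turns with the crank, endlessly both ways, and stays where it is left; the crank is fixed to it at an angle that differs each time, so the top of the swing may be at any crank position
- handle_grip (a point): where to grip the crank handle, on its axis, 138 mm along the jig's -y from roller_mid. The handle, a dark wooden sleeve 16 mm thick, y = -98 to -164 mm, lies parallel to the shaft, 40 mm from its axis, and spins on its pin. Turns with 2 to 5 N; a light grip (10 to 25 N) will do. Can be carried right round, gripper pointing down, fingers on its +x and -x sides. Crank arm at y = -90 mm
- plunger (a joint): travel of the gauge's sprung steel plunger (m), 0 fully out, growing as the roller pushes it in (along the jig's x, at shaft height; 0.6 N per mm). As the eccentric roller turns it swings smoothly, once per turn, between about 0.0035 and 0.019; about 0.5 mm below the top at 0.3 rad from it, 4 mm at 1 rad. The aluminium gauge block is at x = 65 to 95 mm, top 140 mm up
- plunger_end (a point): middle of the black knob (22 mm across) on the plunger's outer end, beyond the gauge block; it moves with the plunger. Not to be touched
- marker_top (a point): centre of the top face of the marker's black push head, 28 mm across, 212 mm above the bench when up, over the roller (18 mm along the jig's +y from its middle). Pressed straight down, springs back. The dark arm that carries it is 24 mm wide, its top 184 mm up, and runs to the +y post
- marker (a joint): how far the marker is pressed (m): 0 up, 0.009 fully down against its stop; takes 2 N to start and 6 N fully down
- cup: paper cup, 72 mm across, 90 mm high, a bystander; origin under its middle
- glue: white bottle, 44 mm across, 120 mm high, a bystander; origin under its middle
- driver: screwdriver about 200 mm long lying along the jig's y on the robot's side of the fixture, a bystander; origin under its middle

How it is judged:
On the way, in this order (a step that is already met when the one before it is completed fails the run):
1. the roller is turned until the plunger is pushed in to the top of its swing (value of joint plunger above 0.0184 m), for 0.2 s.
2. the marker is pressed right down with the roller standing at the top of its swing and the handle let go (value of joint marker above 0.0075 m and value of joint plunger above 0.0184 m and contact force between the fingers and handle below 0.1 N), for 0.1 s.
At the end, for the whole second after the job is handed in: the roller rests with the plunger within 0.5 mm of the top of its swing, and the marker is back up (value of joint plunger above 0.0184 m and value of joint marker below 0.001 m); the robot touches nothing.
It fails at once if the marker is pressed while the roller is not at the top of its swing (value of joint marker above 0.003 m and value of joint plunger below 0.0184 m).
It fails at once if the marker is pressed harder than 25 N (contact force between anything else and marker above 25 N).
It fails at once if the crank handle is forced: the fingers' forces on it add up to more than 70 N (contact force between the fingers and handle above 70 N).
It fails at once if the robot touches the plunger (contact force between any of the fingers, the arm and plunger above 0.5 N).
It fails at once if a bystander is moved (distance of any of cup, glue, driver from where it was at the start of the episode above 0.02 m).
It also fails if it takes over 72 s, if anything falls off the work surface, if the arm or the gripper's body presses on something with over 40 N, if the wrist force passes 120 N, or if a joint passes its speed limit or range.

## Robot

A 6-joint arm with a two-finger parallel gripper is mounted at the origin on the work surface. World frame = base frame: x ahead of the robot, y to its left, z up, the work surface at z = 0. Lengths are in m, angles in rad, forces in N, time in s.
With the tool pointing down it reaches from about 0.25 to 0.775 m from the base axis. Payload 4 kg.
Tool frame: the origin (TCP) lies at the centre of the arm's flange, where the gripper is bolted on; the fingertips stand 199 mm ahead of it and the grasp point (between the pads) lies 180 mm ahead of it (robot.tcp_to_tips is the z of the fingertips in the tool frame, in m); z points along the fingers, y is the line along which they close (so a half turn about z gives the same grasp; the last joint's range is limited). The gripper opens to 94 mm and grips with 3 to 60 N. Pads are 16 mm wide; open, the fingers measure 119 mm over their backs; the gripper's body (75 mm by 177 mm) begins 78 mm behind the grasp point.
Start: joints at [-1.281, 0.087, 1.371, -0, 1.684, -0.103], TCP at [0.211, -0.508, 0.405] pointing down, gripper open.
Joint ranges: [-3.1, 3.1], [-0.76, 2.03], [0.27, 2.55], [-1.08, 4.22], [0.17, 2.65], [-2.57, 2.57]. Speed limits (rad/s): [2.79, 2.79, 3.14, 3.14, 3.14, 3.14].

## Interface

Orientations are given as [roll, pitch, yaw] about the fixed x, y, z axes, in that order (R = Rz(yaw) Ry(pitch) Rx(roll)).
In Python, from bench import robot gives the robot as it stands.
- The arm moves only by the tool play_rows, never from a script. Its arguments are lists of equal length, an entry for each row: "translation": the shift along the tool's x, y, z scaled (see below), a list of three; "twist": the turn, a rotation vector about the tool's x, y, z scaled (see below), a list of three; "gripper": the opening, from -1 (shut) to 1 (fully open). A call has 1 to 8 rows; each row shifts and turns the commanded pose from where the row before left it, along the tool's axes as they then stand; what a row does not reach is not made up. The controller multiplies each number of a shift by 0.04 m and each number of a turn by 0.1 rad. A row lasts 1/10 s, in which the tool goes at most 50 mm and 8.59 degrees, less where a joint would pass 70% of its speed; a pose out of reach is approached as far as the arm can. A call with a number of a shift or a turn outside -1 to 1 is refused whole. A call with a gripper value outside its range is refused whole. The fingers move at their own pace and stop on an object; the grip force is fixed at half the most. Time passes only in rows, so rows that do not move let the fingers close. It gives the time, the measured TCP pose, the force, the opening and the grip force at its end, in the units of the state.
- robot.get_obs(): the state, without advancing time (a new reading comes with each control period).
- robot.snapshot(name): name is "scene" or "top"; returns the picture (384x512x3 uint8, red, green, blue); there is no depth.
- robot.camera_model(name): a dict with "camera_matrix" (3x3 intrinsics, pixels), "k1" (the pictures are not rectified: a ray, as slopes to the right and down, at radius r is drawn at 1 + k1 r^2 times it, then the intrinsics apply), "rvec" (rotation vector, rad) and "tvec" (3), from world to camera coordinates, as OpenCV has them. Camera axes: x right, y down, z forward; pixel columns grow to the right and rows downward; lengths in m; the calibration is good to about 2 mm. A picture is of the moment at which its call begins. camera_model takes no time and is no camera call.
- robot.close_job(): hands the job in; it is judged then, once.
Trained networks look in the newest picture that a camera, given by its name, has taken for a name from the list of things; names that differ only in an ending like _2 or _b are one class to them, and where a whole thing is asked for, a point or a joint stands for the part that bears it (a point fixed in the world has none). Each returns a list of dicts, best first, with "score" (0 to 1); they miss things now and then, are a little off and sometimes report something else, mostly with a low value. They report only what shows in the picture. A call takes as long as a camera call.
- robot.recognise(name, camera): "centre" ([x, y, z] in m, in world coordinates, good to about 4 mm: the middle of the surface that is visible of it).
- robot.spot_point(name, camera): "centre" ([x, y, z] in m, in world coordinates, good to about 4 mm: a listed point, or the origin of a listed thing).
The state is a dict: "time": time; "joint_positions": joint angles; "qvel": joint speeds; "joint_torque": joint torques, N m; "tool_pos": TCP position; "ee_rot": TCP orientation; "wrist_force": force on the tool from outside, world axes, zero at the start; "wrist_torque": the same for the moment, N m; "width": finger opening in m; "finger_force": force on a finger pad.
Only numpy, scipy, OpenCV 4.12 (cv2) and the standard library are available. Lean on these libraries where they do the work, as an engineer would, in place of code of your own. Each camera call takes 0.05 s, during which the arm holds its last target. There are 200 camera calls.

## Working session

There is one attempt and no reset: what is moved stays moved. The work goes in short steps, Python scripts to look and compute and a tool call to move; the robot and the scene stay as the last step left them, time stands still between calls to the robot, and variables do not carry over. Pictures are saved under pics/ and viewed, at most 10 in all, crops included, and the job is handed in when it is done.

Besides the shell and the picture viewer there is one more tool, called as a command line: name --argument value ..., lists and objects as JSON in quotes. play_rows: Moves the arm, as the interface text tells. Its arguments: {"type":"object","properties":{"translation":{"type":"array","items":{"type":"array","items":{"type":"number","minimum":-1,"maximum":1}}},"twist":{"type":"array","items":{"type":"array","items":{"type":"number","minimum":-1,"maximum":1}}},"gripper":{"type":"array","items":{"type":"number"}}},"required":["translation","twist","gripper"]}

```bash
mkdir -p pics; ls
python3 - <<'E'
from bench import robot
import cv2,numpy as np
for c in("scene","top"):
    cv2.imwrite(f"pics/{c}0.png",robot.snapshot(c)[:,:,::-1])
    for n in("roller_mid","handle_grip","plunger_end","marker_top","cup","glue","driver","jig"):
        print(c,n,[(np.round(d["centre"],3).tolist(),round(d["score"],2)) for d in robot.spot_point(n,c)][:2])
o=robot.get_obs()
print(o)
for c in("scene","top"):
    m=robot.camera_model(c);print(m, -cv2.Rodrigues(np.array(m["rvec"]))[0].T@np.array(m["tvec"]).ravel())
E
```

```text
pics
scene roller_mid [([0.529, 0.156, 0.12], 0.95), ([0.598, 0.029, 0.118], 0.39)]
scene handle_grip [([0.6, 0.027, 0.12], 0.87), ([0.534, 0.159, -0.006], 0.29)]
scene plunger_end [([0.654, 0.184, 0.12], 0.73)]
scene marker_top [([0.531, 0.174, 0.213], 0.79)]
scene cup [([0.499, 0.361, -0.002], 0.6)]
scene glue [([0.705, 0.269, 0.001], 0.69)]
scene driver []
scene jig [([0.53, 0.156, -0.007], 0.88)]
top roller_mid [([0.534, 0.155, 0.121], 0.56)]
top handle_grip [([0.595, 0.026, 0.122], 0.63)]
top plunger_end [([0.658, 0.179, 0.12], 0.65)]
top marker_top [([0.599, 0.025, 0.124], 0.68), ([0.529, 0.172, 0.213], 0.5)]
top cup [([0.504, 0.36, 0.001], 0.64)]
top glue [([0.702, 0.266, 0.006], 0.87)]
top driver [([0.406, 0.162, 0.006], 0.58)]
top jig [([0.53, 0.154, -0.001], 0.66)]
{'time': 0.9, 'joint_positions': array([-1.28111163e+00,  8.71648811e-02,  1.37064995e+00, -1.42419661e-05,
        1.68365946e+00, -1.03101233e-01]), 'qvel': array([-8.00107526e-04,  1.99571928e-03,  7.74975057e-06, -5.17648648e-04,
       -1.51747408e-03, -5.64786547e-05]), 'joint_torque': array([ 8.88420018e-0
[... 394 characters left out ...]
200828}
{'camera_matrix': array([[386.16305824,   0.        , 255.43840002],
       [  0.        , 386.16305824, 190.59429099],
       [  0.        ,   0.        ,   1.        ]]), 'k1': -0.007300281949433891, 'rvec': array([ 1.73539176,  1.5346388 , -0.77155019]), 'tvec': array([-0.20655347, -0.2208375 ,  1.19701947])} [1.11435864 0.06150873 0.52793052]
{'camera_matrix': array([[401.07577984,   0.        , 260.03193245],
       [  0.        , 401.07577984, 186.18441684],
       [  0.        ,   0.        ,   1.        ]]), 'k1': -0.1424595716068767, 'rvec': array([ 2.16546132, -2.1878331 ,  0.13402695]), 'tvec': array([0.14534397, 0.59430378, 0.88460088])} [0.50073283 0.1568733  0.93888124]
```

View pics/scene0.png

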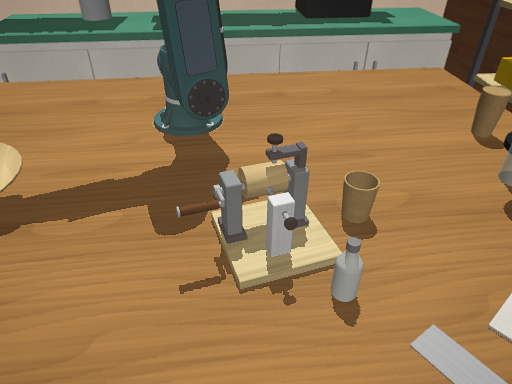

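View pics/top0.png

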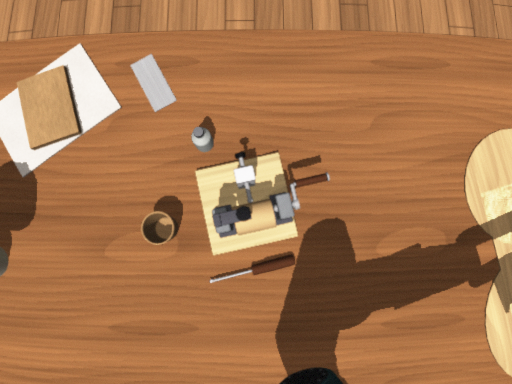

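The roller lies between the posts. In the scene picture the handle is at (200,208), the knob at (291,223) and the marker at (275,140). The crank points towards the jig's +x at shaft height, and the jig yaw is about 0.2. First I turn the tool to yaw 1.77, so that tool x is jig y and tool y is jig x.

play_rows --translation '[[0,0,0],[0,0,0],[0,0,0],[0,0,0],[0,0,0],[0,0,0],[0,0,0]]' --twist '[[0,0,-1],[0,0,-1],[0,0,-1],[0,0,-1],[0,0,-1],[0,0,-1],[0,0,-1]]' --gripper '[1,1,1,1,1,1,1]'

```text
time: 1.6
tool_pos: [0.2105, -0.5081, 0.4047]
ee_rot: [3.141, 0.0, 1.097]
wrist_force: [0.8, 0.8, 0.1]
width: 0.0942
finger_force: 0.0
```

play_rows --translation '[[0,0,0],[0,0,0],[0,0,0],[0,0,0],[0,0,0],[0,0,0],[0,0,0]]' --twist '[[0,0,-1],[0,0,-1],[0,0,-1],[0,0,-1],[0,0,-1],[0,0,-1],[0,0,-0.77]]' --gripper '[1,1,1,1,1,1,1]'

```text
time: 2.3
tool_pos: [0.2105, -0.5081, 0.4047]
ee_rot: [3.142, 0.0, 1.773]
wrist_force: [0.7, 0.6, 0.5]
width: 0.0939
finger_force: 0.0
```

play_rows --translation '[[0.7,0.76,0],[0.7,0.76,0],[0.7,0.76,0],[0.7,0.76,0],[0.7,0.76,0],[0.7,0.76,0],[0.7,0.76,0],[0.7,0.76,0]]' --twist '[[0,0,0],[0,0,0],[0,0,0],[0,0,0],[0,0,0],[0,0,0],[0,0,0],[0,0,0]]' --gripper '[1,1,1,1,1,1,1,1]'

```text
time: 3.1
tool_pos: [0.4053, -0.2389, 0.405]
ee_rot: [3.141, 0.001, 1.77]
wrist_force: [-0.5, 0.1, 1.2]
width: 0.0942
finger_force: 0.0
```

play_rows --translation '[[0.7,0.76,0],[0.7,0.76,0],[0.7,0.76,0],[0.7,0.76,0],[0.7,0.76,0],[0.7,0.76,0],[0.5,0.5,0],[0,0,0]]' --twist '[[0,0,0],[0,0,0],[0,0,0],[0,0,0],[0,0,0],[0,0,0],[0,0,0],[0,0,0]]' --gripper '[0,0,0,0,0,0,0,0]'

```text
time: 3.9
tool_pos: [0.5672, -0.0133, 0.404]
ee_rot: [-3.141, -0.001, 1.774]
wrist_force: [-0.3, -0.1, 0.6]
width: 0.0471
finger_force: 0.0
```

```bash
cat > h.py <<'E'
from bench import robot
import cv2,numpy as np
def proj(c,P):
    m=robot.camera_model(c); R=cv2.Rodrigues(np.array(m["rvec"]))[0]
    q=(np.atleast_2d(P)@R.T)+np.ravel(m["tvec"]); s=q[:,:2]/q[:,2:]
    s=s*(1+m["k1"]*(s**2).sum(1,keepdims=True)); K=m["camera_matrix"]
    return s*[K[0,0],K[1,1]]+[K[0,2],K[1,2]]
def dark(c,im,P,r=9):
    "weighted centroid of dark pixels near projected point P"
    u,v=np.round(proj(c,P)[0]).astype(int); g=im.max(2).astype(float)
    w=g[v-r:v+r+1,u-r:u+r+1]; k=np.clip(70-w,0,40)
    y,x=np.mgrid[-r:r+1,-r:r+1]
    return np.array([u+(k*x).sum()/k.sum(), v+(k*y).sum()/k.sum()]), k.sum()/40
E
python3 - <<'E'
from h import *
for n in("roller_mid","handle_grip","plunger_end","marker_top"):
    for c in("scene","top"):
        A=[]
        for i in range(3):
            robot.snapshot(c); d=robot.spot_point(n,c)
            A+=[np.round(d[0]["centre"],4).tolist()] if d else []
        print(n,c,A)
s=robot.snapshot("scene");t=robot.snapshot("top")
x0=np.array([.656,.1815,.12]);print(dark("scene",s,x0),proj("scene",x0),dark("top",t,x0),proj("top",x0))
a=cv2.resize(s[100:290,140:380],None,fx=3,fy=3,interpolation=2);b=cv2.resize(t[120:270,170:360],None,fx=3,fy=3,interpolation=2)
cv2.imwrite("pics/s1.png",a[:,:,::-1]);cv2.imwrite("pics/t1.png",b[:,:,::-1])
E
```

```text
roller_mid scene [[0.5287, 0.1566, 0.1207], [0.5292, 0.1541, 0.1203]]
roller_mid top [[0.5331, 0.1551, 0.1205], [0.5362, 0.1541, 0.1195]]
handle_grip scene [[0.6009, 0.0295, 0.1212], [0.5998, 0.0269, 0.1224], [0.5969, 0.0261, 0.1225]]
handle_grip top [[0.5954, 0.0288, 0.1227], [0.5951, 0.0281, 0.1244], [0.5993, 0.0269, 0.1218]]
plunger_end scene [[0.6531, 0.1881, 0.1194], [0.6562, 0.1847, 0.1228]]
plunger_end top [[0.6597, 0.1788, 0.1191], [0.6563, 0.1812, 0.1219], [0.656, 0.179, 0.1195]]
marker_top scene [[0.5311, 0.1723, 0.2129], [0.5309, 0.1715, 0.2126], [0.5292, 0.1745, 0.2138]]
marker_top top [[0.5258, 0.1723, 0.2156], [0.5271, 0.1724, 0.2153], [0.5266, 0.1747, 0.2165]]
(array([289.70462633, 225.09964413]), np.float64(7.025)) [[291.25857252 223.91931112]] (array([240.36779911, 154.5620384 ]), np.float64(33.85)) [[240.10405448 152.92576447]]
```

View pics/s1.png

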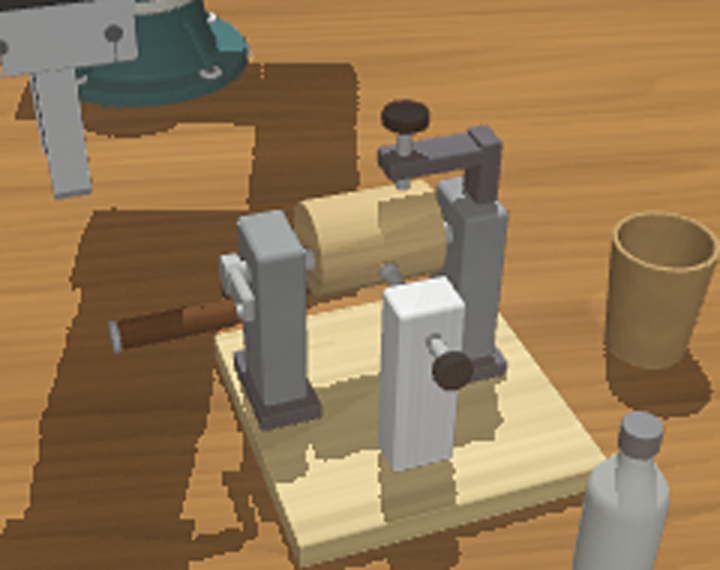

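View pics/t1.png

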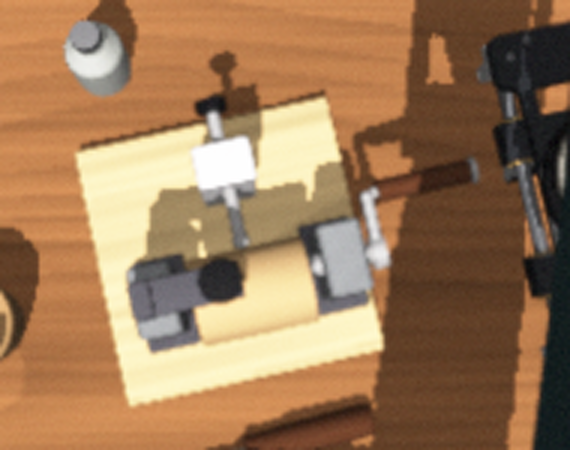

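The crops agree with the reported points: the knob shows at crop (452,370) in the scene picture and (210,103) in the top one. The plunger stands mostly out, so the high side faces away from it. Next I go down over the handle.

play_rows --translation '[[0.87,0.96,0],[0,0,0.87],[0,0,0.87],[0,0,0.86],[0,0,0],[0,0,0]]' --twist '[[0,0,0],[0,0,0],[0,0,0],[0,0,0],[0,0,0],[0,0,0]]' --gripper '[0,0,0,0,0,-0.4]'

```text
time: 7.0
tool_pos: [0.5956, 0.0241, 0.3007]
ee_rot: [-3.141, -0.0, 1.77]
wrist_force: [0.4, 0.1, 1.2]
width: 0.0419
finger_force: 0.0
```

play_rows --translation '[[0,0,0],[0,0,0],[0,0,0]]' --twist '[[0,0,0],[0,0,0],[0,0,0]]' --gripper '[-0.4,-0.6,-0.6]'

```text
time: 7.3
tool_pos: [0.5971, 0.024, 0.3036]
ee_rot: [3.132, 0.002, 1.77]
wrist_force: [7.9, 0.6, -0.1]
width: 0.0201
finger_force: 3.3
```

Run:
```python
from h import *
t=robot.snapshot("top");s=robot.snapshot("scene")
a=cv2.resize(s[120:270,120:270],None,fx=4,fy=4,interpolation=2)
cv2.imwrite("pics/s2.png",a[:,:,::-1])
```

```text
(no output)
```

View pics/s2.png

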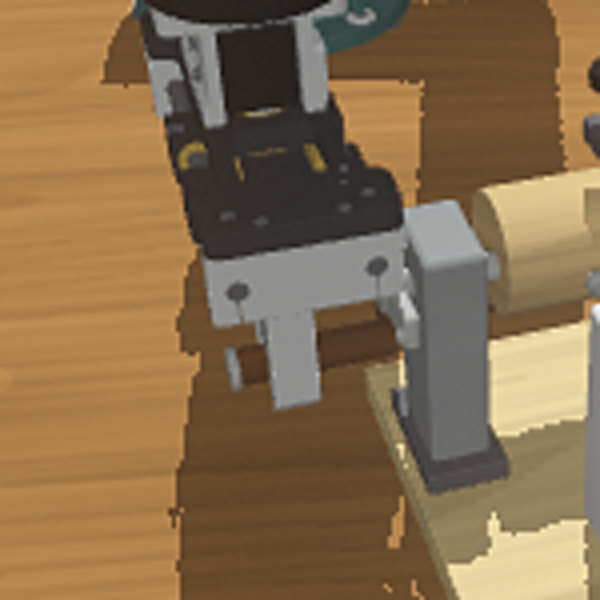

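The fingers straddle the handle at crop (300,360), well clear of the post. The +x finger touches slightly, so I centre the tool and then squeeze lightly.

play_rows --translation '[[0,0.06,0],[0,0,0],[0,0,0]]' --twist '[[0,0,0],[0,0,0],[0,0,0]]' --gripper '[-0.6,-0.6,-0.6]'

```text
time: 7.7
tool_pos: [0.5987, 0.0244, 0.3019]
ee_rot: [3.137, 0.001, 1.77]
wrist_force: [5.5, -1.2, -0.6]
width: 0.0185
finger_force: 2.7
```

play_rows --translation '[[0,0,0],[0,0,0],[0,0,0]]' --twist '[[0,0,0],[0,0,0],[0,0,0]]' --gripper '[-0.65,-0.65,-0.65]'

```text
time: 8.0
tool_pos: [0.5992, 0.0244, 0.3019]
ee_rot: [3.135, 0.002, 1.77]
wrist_force: [7.1, -0.3, -0.4]
width: 0.0166
finger_force: 3.8
```

play_rows --translation '[[0,0.08,0],[0,0,0],[0,0,0]]' --twist '[[0,0,0],[0,0,0],[0,0,0]]' --gripper '[-0.66,-0.68,-0.68]'

```text
time: 8.3
tool_pos: [0.6012, 0.025, 0.3012]
ee_rot: [3.141, 0.001, 1.77]
wrist_force: [3.8, -0.7, 3.3]
width: 0.0154
finger_force: 17.1
```

play_rows --translation '[[0,0,0],[0,0,0],[0,0,0]]' --twist '[[0,0,0],[0,0,0],[0,0,0]]' --gripper '[-0.7,-0.7,-0.7]'

```text
time: 8.6
tool_pos: [0.6012, 0.025, 0.3011]
ee_rot: [3.141, 0.001, 1.77]
wrist_force: [3.9, -1.9, 3.4]
width: 0.0149
finger_force: 30.0
```

```bash
cat >> h.py <<'E'
def grab(k):
    o=robot.get_obs(); s=robot.snapshot("scene"); t=robot.snapshot("top")
    np.savez(f"m{k}.npz",s=s,t=t,p=o["tool_pos"])
    print(k,np.round(o["tool_pos"],4),np.round(o["wrist_force"],1),o["finger_force"])
E
python3 -c "from h import *;grab(0)"
```

```text
0 [0.6012 0.025  0.3011] [ 3.9 -1.9  3.4] 29.990057945251465
```

play_rows --translation '[[0,-0.02,-0.2],[0,-0.06,-0.19],[0,-0.09,-0.17],[0,-0.12,-0.15],[0,0,0]]' --twist '[[0,0,0],[0,0,0],[0,0,0],[0,0,0],[0,0,0]]' --gripper '[-0.685,-0.685,-0.685,-0.685,-0.685]'

```text
time: 9.2
tool_pos: [0.5888, 0.0224, 0.3286]
ee_rot: [-3.138, 0.001, 1.769]
wrist_force: [-0.0, -2.7, 2.1]
width: 0.0154
finger_force: 22.2
```

```bash
python3 -c "from h import *;grab(1)"
```

```text
1 [0.5888 0.0224 0.3286] [-0.  -2.7  2.1] 22.243139147758484
```

play_rows --translation '[[0,-0.15,-0.12],[0,-0.17,-0.09],[0,-0.19,-0.06],[0,-0.2,-0.02],[0,0,0]]' --twist '[[0,0,0],[0,0,0],[0,0,0],[0,0,0],[0,0,0]]' --gripper '[-0.685,-0.685,-0.685,-0.685,-0.685]'

```text
time: 9.8
tool_pos: [0.5612, 0.0167, 0.3388]
ee_rot: [-3.139, 0.001, 1.769]
wrist_force: [2.9, -5.0, -1.7]
width: 0.0155
finger_force: 22.2
```

```bash
python3 -c "from h import *;grab(2)"
```

```text
2 [0.5612 0.0167 0.3388] [ 2.9 -5.  -1.7] 22.24369078874588
```

play_rows --translation '[[0,-0.2,0.02],[0,-0.19,0.06],[0,-0.17,0.09],[0,-0.15,0.12],[0,0,0]]' --twist '[[0,0,0],[0,0,0],[0,0,0],[0,0,0],[0,0,0]]' --gripper '[-0.685,-0.685,-0.685,-0.685,-0.685]'

```text
time: 10.4
tool_pos: [0.5349, 0.0114, 0.3291]
ee_rot: [3.136, 0.002, 1.77]
wrist_force: [6.5, -4.1, -4.9]
width: 0.0155
finger_force: 22.3
```

```bash
python3 -c "from h import *;grab(3)"
```

```text
3 [0.5349 0.0114 0.3291] [ 6.5 -4.1 -4.9] 22.269119024276733
```

play_rows --translation '[[0,-0.12,0.17],[0,-0.09,0.19],[0,-0.06,0.2],[0,-0.02,0.2],[0,0,0]]' --twist '[[0,0,0],[0,0,0],[0,0,0],[0,0,0],[0,0,0]]' --gripper '[-0.685,-0.685,-0.685,-0.685,-0.685]'

```text
time: 11.0
tool_pos: [0.5227, 0.0088, 0.2992]
ee_rot: [3.14, 0.002, 1.769]
wrist_force: [4.2, -5.1, -4.1]
width: 0.0152
finger_force: 22.2
```

```bash
cat >> h.py <<'E'
def track(n):
    "knob shift (mm along jig x) relative to frame 0, by template matching in both pictures"
    ex=np.array([np.cos(.2),np.sin(.2),0]); x0=np.array([.656,.1815,.12]); U=8
    ref=np.load("m0.npz"); P=[]
    for k in range(n):
        d=np.load(f"m{k}.npz"); out=[]
        for c,f,r in(("scene","s",7),("top","t",6)):
            u,v=np.round(dark(c,ref[f],x0)[0]).astype(int) if k==0 or True else 0
            up=lambda im,R: cv2.resize(im[v-R:v+R+1,u-R:u+R+1],None,fx=U,fy=U,interpolation=cv2.INTER_CUBIC)
            T=up(ref[f],r); W=up(d[f],r+14)
            _,q,_,l=cv2.minMaxLoc(cv2.matchTemplate(W,T,cv2.TM_CCOEFF_NORMED))
            sh=np.array(l)/U-14; J=(proj(c,x0+.01*ex)-proj(c,x0))[0]/10
            out+=[(sh@J)/(J@J),np.cross(J,sh)/np.linalg.norm(J),q]
        P.append(d["p"]); print(k,np.round(P[-1],4),np.round(out,2))
E
python3 -c "from h import *;grab(4);track(5)" 2>&1 | grep -v Warn
```

```text
4 [0.5227 0.0088 0.2992] [ 4.2 -5.1 -4.1] 22.248792350292206
0 [0.6012 0.025  0.3011] [0. 0. 1. 0. 0. 1.]
1 [0.5888 0.0224 0.3286] [ 0.83  0.09  0.99  0.57 -0.07  0.99]
2 [0.5612 0.0167 0.3388] [ 4.7   0.04  0.98  4.66 -0.17  0.94]
3 [0.5349 0.0114 0.3291] [10.    0.11  0.97 10.04 -0.14  0.95]
4 [0.5227 0.0088 0.2992] [15.07  0.11  0.97 14.9  -0.17  0.94]
```

play_rows --translation '[[0,0.02,0.2],[0,0.06,0.19],[0,0,0]]' --twist '[[0,0,0],[0,0,0],[0,0,0]]' --gripper '[-0.685,-0.685,-0.685]'

```text
time: 11.4
tool_pos: [0.526, 0.0094, 0.2827]
ee_rot: [3.141, 0.002, 1.769]
wrist_force: [4.8, -5.3, -4.8]
width: 0.0151
finger_force: 22.2
```

```bash
python3 -c "from h import *;grab(5)" 2>&1 | grep -v Warn
```

```text
5 [0.526  0.0094 0.2827] [ 4.8 -5.3 -4.8] 22.24036931991577
```

play_rows --translation '[[0,0.09,0.17],[0,0.12,0.15],[0,0,0]]' --twist '[[0,0,0],[0,0,0],[0,0,0]]' --gripper '[-0.685,-0.685,-0.685]'

```text
time: 11.8
tool_pos: [0.5347, 0.0112, 0.2699]
ee_rot: [3.14, 0.002, 1.77]
wrist_force: [5.7, -4.5, -4.6]
width: 0.0155
finger_force: 22.2
```

```bash
python3 -c "from h import *;grab(6)" 2>&1 | grep -v Warn
```

```text
6 [0.5347 0.0112 0.2699] [ 5.7 -4.5 -4.6] 22.24656879901886
```

play_rows --translation '[[0,0.15,0.12],[0,0.17,0.09],[0,0,0]]' --twist '[[0,0,0],[0,0,0],[0,0,0]]' --gripper '[-0.685,-0.685,-0.685]'

```text
time: 12.2
tool_pos: [0.5473, 0.0138, 0.2616]
ee_rot: [3.14, 0.002, 1.77]
wrist_force: [5.2, -3.4, -4.1]
width: 0.0154
finger_force: 22.3
```

```bash
python3 -c "from h import *;grab(7);track(8)" 2>&1 | grep -v Warn
```

```text
7 [0.5473 0.0138 0.2616] [ 5.2 -3.4 -4.1] 22.276297509670258
0 [0.6012 0.025  0.3011] [0. 0. 1. 0. 0. 1.]
1 [0.5888 0.0224 0.3286] [ 0.83  0.09  0.99  0.57 -0.07  0.99]
2 [0.5612 0.0167 0.3388] [ 4.7   0.04  0.98  4.66 -0.17  0.94]
3 [0.5349 0.0114 0.3291] [10.    0.11  0.97 10.04 -0.14  0.95]
4 [0.5227 0.0088 0.2992] [15.07  0.11  0.97 14.9  -0.17  0.94]
5 [0.526  0.0094 0.2827] [15.66  0.14  0.97 15.21 -0.26  0.95]
6 [0.5347 0.0112 0.2699] [14.47  0.09  0.97 14.33 -0.1   0.95]
7 [0.5473 0.0138 0.2616] [12.3   0.05  0.97 11.9  -0.09  0.95]
```

Run:
```python
import numpy as np
from scipy.optimize import least_squares
P=np.array([np.load(f"m{k}.npz")["p"] for k in range(8)])
X=P[:,:2]@[np.cos(.2),np.sin(.2)];Z=P[:,2]
f=least_squares(lambda q:np.hypot(X-q[0],Z-q[1])-.04,[.55,.3]);c=f.x
th=np.unwrap(np.arctan2(Z-c[1],X-c[0]))
s=np.array([0,.83,4.7,10,15.07,15.66,14.47,12.3]);t=np.array([0,.57,4.66,10.04,14.9,15.21,14.33,11.9])
print(c,f.fun*1e3,np.degrees(th))
for y in(s,t,(s+t)/2):
    g=least_squares(lambda q:q[0]+q[1]*np.cos(th-q[2])-y,[8,8,3.5]);print(g.x,np.degrees(g.x[2]),g.fun.round(2))
a=g.x[2];tx,tz=c+.04*np.array([np.cos(a),np.sin(a)]);print("now units dy,dz",(tx-X[-1])/.04,(Z[-1]-tz)/.04,"target X,Z",tx,tz)
```

```text
[0.55389179 0.29914019] [ 0.29676195  0.43579813 -0.29779425  0.61473474 -0.11455143  0.00411155
  0.25879386  0.32078391] [  2.78177952  46.86182895  90.81749869 132.39439995 179.88404532
 204.25446366 226.62989306 248.55832406]
[7.47903452 7.81090136 3.4974476 ] 200.38898637462182 [ 0.03 -0.34  0.16  0.41 -0.27 -0.39  0.01  0.39]
[7.29847194 7.74406758 3.48123403] 199.4600176079922 [-0.12 -0.15  0.16  0.28 -0.31 -0.19 -0.14  0.47]
[7.38875323 7.77722891 3.48937565] 199.92649775963596 [-0.04 -0.24  0.16  0.34 -0.29 -0.29 -0.06  0.43]
now units dy,dz -0.5716450933418049 -0.5974403556425645 target X,Z 0.5162865645858323 0.28550761397951735
```

Run:
```python
import numpy as np
from scipy.optimize import least_squares
th=np.radians([2.78,46.86,90.82,132.39,179.88,204.25,226.63,248.56])
y=(np.array([0,.83,4.7,10,15.07,15.66,14.47,12.3])+[0,.57,4.66,10.04,14.9,15.21,14.33,11.9])/2
for k in (.5,.84,1.07):
  g=least_squares(lambda q:q[0]+q[1]*np.cos(th-q[2])-k*np.sin(th-q[2])**2-y,[8,8,3.5]);print(k,g.x,np.degrees(g.x[2]),g.fun.round(2))
```

```text
0.5 [7.55132927 7.78890051 3.47058297] 198.84975680336626 [ 0.03 -0.14  0.01  0.22 -0.12 -0.13 -0.07  0.2 ]
0.84 [7.66587846 7.79554578 3.45941361] 198.20979929401983 [ 0.09 -0.07 -0.11  0.14 -0.   -0.03 -0.07  0.04]
1.07 [7.74499982 7.79947908 3.45252031] 197.81484253855385 [ 0.14 -0.03 -0.19  0.08  0.08  0.05 -0.07 -0.06]
```

play_rows --translation '[[0,-0.16,-0.08],[0,-0.14,-0.11],[0,-0.12,-0.13],[0,-0.1,-0.15],[0,-0.07,-0.16],[0,0,0],[0,0,0]]' --twist '[[0,0,0],[0,0,0],[0,0,0],[0,0,0],[0,0,0],[0,0,0],[0,0,0]]' --gripper '[-0.685,-0.685,-0.685,-0.685,-0.685,-0.685,-0.685]'

```text
time: 13.0
tool_pos: [0.5239, 0.009, 0.2878]
ee_rot: [3.139, 0.002, 1.77]
wrist_force: [2.5, -5.8, 1.4]
width: 0.0152
finger_force: 22.2
```

```bash
python3 -c "from h import *;grab(8);track(9)
p=np.load('m8.npz')['p'];print(np.degrees(np.arctan2(p[2]-.29914,p[0]*np.cos(.2)+p[1]*np.sin(.2)-.55389))%360)" 2>&1 | tail -2
```

```text
8 [0.5239 0.009  0.2878] [15.66  0.14  0.97 15.21 -0.26  0.94]
196.30496283536095
```

play_rows --translation '[[0,0,0],[0,0,0],[0,0,0],[0,0,0],[0,0,0]]' --twist '[[0,0,0],[0,0,0],[0,0,0],[0,0,0],[0,0,0]]' --gripper '[-0.67,-0.65,-0.6,-0.4,-0.2]'

```text
time: 13.6
tool_pos: [0.523, 0.01, 0.2864]
ee_rot: [-3.14, -0.002, 1.77]
wrist_force: [-0.8, -0.6, -0.7]
width: 0.0315
finger_force: 0.0
```

play_rows --translation '[[0,0,0],[0,0,-0.3],[0,0,-0.8],[0,0,-0.8],[0,0,-0.9],[0,0,-0.8],[0,0,-0.4],[0,0,0]]' --twist '[[0,0,0],[0,0,0],[0,0,0],[0,0,0],[0,0,0],[0,0,0],[0,0,0],[0,0,0]]' --gripper '[-0.1,-0.1,-0.1,-0.1,-0.1,-0.4,-1,-1]'

```text
time: 14.4
tool_pos: [0.5233, 0.0096, 0.4516]
ee_rot: [3.134, 0.002, 1.77]
wrist_force: [1.0, -1.1, -0.8]
width: 0.0218
finger_force: 0.0
```

```bash
python3 -c "
from h import *
grab(9);track(10)
for c in('scene','top'):
  for n in('marker_top','handle_grip'):
    for i in range(2):
      robot.snapshot(c);d=robot.spot_point(n,c);print(n,c,d[:2])" 2>&1 | tail -9
```

```text
9 [0.5233 0.0096 0.4516] [15.66  0.14  0.97 15.21 -0.26  0.94]
marker_top scene [{'centre': [0.5304, 0.1713, 0.2115], 'score': 0.78}]
marker_top scene [{'centre': [0.5324, 0.1726, 0.2153], 'score': 0.64}]
handle_grip scene [{'centre': [0.5223, 0.0096, 0.1091], 'score': 0.76}]
handle_grip scene [{'centre': [0.5205, 0.0135, 0.106], 'score': 0.85}]
marker_top top [{'centre': [0.5271, 0.1726, 0.2151], 'score': 0.5}]
marker_top top [{'centre': [0.5296, 0.1742, 0.2128], 'score': 0.58}]
handle_grip top [{'centre': [0.5174, 0.0111, 0.1114], 'score': 0.48}]
handle_grip top [{'centre': [0.5037, 0.3599, 0.0012], 'score': 0.72}, {'centre': [0.5182, 0.0098, 0.1077], 'score': 0.63}]
```

play_rows --translation '[[0.8,0.19,0],[0.8,0.19,0],[0.8,0.2,0],[0.8,0.2,0],[0.77,0.19,0],[0,0,0],[0,0,0]]' --twist '[[0,0,0],[0,0,0],[0,0,0],[0,0,0],[0,0,0],[0,0,0],[0,0,0]]' --gripper '[-1,-1,-1,-1,-1,-1,-1]'

```text
time: 16.0
tool_pos: [0.53, 0.1732, 0.4469]
ee_rot: [-3.141, 0.001, 1.771]
wrist_force: [-0.7, 0.1, -0.9]
width: 0.0003
finger_force: 0.0
```

play_rows --translation '[[0,0,0.3],[0,0,0.3],[0,0,0.1],[0,0,0]]' --twist '[[0,0,0],[0,0,0],[0,0,0],[0,0,0]]' --gripper '[-1,-1,-1,-1]'

```text
time: 16.4
tool_pos: [0.53, 0.1721, 0.4172]
ee_rot: [-3.138, 0.0, 1.769]
wrist_force: [0.8, -0.2, -0.0]
width: 0.0005
finger_force: 0.0
```

Run:
```python
from h import *
o=robot.get_obs();print(o["tool_pos"],o["ee_rot"],o["wrist_force"],o["width"])
s=robot.snapshot("scene")
cv2.imwrite("pics/s3.png",cv2.resize(s[90:270,190:350],None,fx=3,fy=3,interpolation=2)[:,:,::-1])
```

```text
[0.5299543  0.17209742 0.41722002] [-3.13839573e+00  2.17466959e-04  1.76858445e+00] [ 0.80219875 -0.21692728 -0.01544005] 0.00047024319757172587
```

View pics/s3.png

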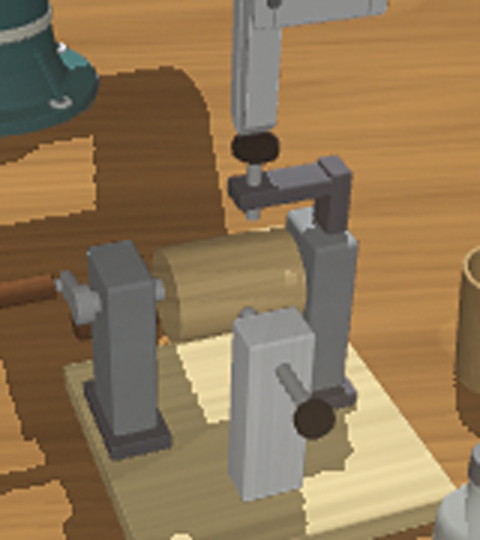

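The closed fingertips stand centred over the marker head at crop (255,145), and the knob at (315,418) is still out at the top of the swing. I press in small steps.

play_rows --translation '[[0,0,0.08],[0,0,0.08],[0,0,0.08],[0,0,0]]' --twist '[[0,0,0],[0,0,0],[0,0,0],[0,0,0]]' --gripper '[-1,-1,-1,-1]'

```text
time: 16.85
tool_pos: [0.5301, 0.1729, 0.4096]
ee_rot: [3.141, 0.0, 1.77]
wrist_force: [0.5, -0.2, 2.4]
width: -0.0
finger_force: 1.1
```

play_rows --translation '[[0,0,0.07],[0,0,0.05],[0,0,0],[0,0,0]]' --twist '[[0,0,0],[0,0,0],[0,0,0],[0,0,0]]' --gripper '[-1,-1,-1,-1]'

```text
time: 17.25
tool_pos: [0.5301, 0.1728, 0.4052]
ee_rot: [3.141, 0.0, 1.77]
wrist_force: [-0.5, -0.3, 4.3]
width: 0.0002
finger_force: 2.1
```

play_rows --translation '[[0,0,0.05],[0,0,0.05],[0,0,0],[0,0,0]]' --twist '[[0,0,0],[0,0,0],[0,0,0],[0,0,0]]' --gripper '[-1,-1,-1,-1]'

```text
time: 17.65
tool_pos: [0.5299, 0.1728, 0.4024]
ee_rot: [3.139, 0.0, 1.77]
wrist_force: [-1.0, -1.0, 8.8]
width: 0.0002
finger_force: 4.5
```

play_rows --translation '[[0,0,0.02],[0,0,0],[0,0,0]]' --twist '[[0,0,0],[0,0,0],[0,0,0]]' --gripper '[-1,-1,-1]'

```text
time: 17.95
tool_pos: [0.5298, 0.1728, 0.4024]
ee_rot: [3.139, 0.0, 1.77]
wrist_force: [-1.8, -2.1, 10.8]
width: 0.0005
finger_force: 5.6
```

It is against its stop: the force rose to 10.8 N with no further travel. Now I release and back off.

play_rows --translation '[[0,0,-0.1],[0,0,-0.2],[0,0,-0.3],[0,0,-0.6],[0,0,-0.8],[0,0,-0.5],[0,0,0],[0,0,0]]' --twist '[[0,0,0],[0,0,0],[0,0,0],[0,0,0],[0,0,0],[0,0,0],[0,0,0],[0,0,0]]' --gripper '[-1,-1,-1,-1,-1,-1,-1,-1]'

```text
time: 18.75
tool_pos: [0.5301, 0.173, 0.4991]
ee_rot: [-3.141, -0.0, 1.77]
wrist_force: [0.6, -0.0, -0.0]
width: 0.0006
finger_force: 0.0
```

```bash
python3 - <<'E' 2>&1 | tail -3
from h import *
grab(10);track(11)
robot.snapshot("scene");print(robot.spot_point("marker_top","scene"))
print(robot.close_job())
E
```

```text
[{'centre': [0.5312, 0.1699, 0.2143], 'score': 0.56}, {'centre': [0.7036, 0.2701, 0.0033], 'score': 0.43}]
the job is handed in; nothing more can be done
None
```

I turned the roller to the top of the plunger's swing, let go of the handle, pressed the marker to its stop at about 11 N and released it; the job is handed in, but no verdict was returned.

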